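# Snap a kettle switch module into the test nest and latch the guard

## Task

Take the white flanged kettle switch module from among the loose parts and push it down between the two spring jaws of the test fixture's nest until it snaps fully home, level on the nest floor and held by both jaws. Then slide the clear guard over it all the way shut until its latch clicks, and let go. Leave the two other small white parts, the round coupler and the plain cover, where they are.

Things in the scene. Friction and masses are not known exactly. Their poses are not given: they have to be found in the camera images.
- module: Kettle switch module, white plastic, about 0.12 kg: flat flange 64 (x) x 40 (y) x 10 mm high; in its middle an upright housing 36 (x) x 24 (y) mm, rising to 56 mm above the underside (a grey rocker on top is look only). Origin: centre of the underside; z up, x along the flange. Starts upright on the bench at one of three places. The same after a half turn about z. Grip it by the housing.
- fixture: Test fixture fixed to the bench: aluminium base plate 12 mm thick, x -65 to 73, y -60 to 160 mm in its frame. Origin: on the bench below the nest's centre; z up, y along the guard's rails towards the open end. A latch block with its pawl stands on the +x side near y -20 mm, up to z 51 mm.
- nest (a point): Centre of the nest floor, 20 mm above the bench: where the module's underside must lie; axes as the fixture, the module's long side along x. End stops at x +-35 mm, 8 mm higher than the nest floor, leave 2.5 mm at each end of the flange. The module's top is then 76 mm above the bench.
- jaws (a point): Midpoint of the mouth between the two steel spring jaws, 30 mm above the nest floor. Jaws stand at +y and -y (30 mm long in x), spring apart in y; lead-ins slope from a 52 mm gap here to 32 mm at 12.5 mm above the nest floor; hooks below catch the flange's top edges. A module just laid in rests about 19 mm too high; pushing it down takes 12 to 20 N, then the last 2 mm snap home.
- guard_tab (a point): Top centre of the guard's black push tab, an upright plate 60 (x) x 8 (y) x 30 mm high on the guard's roof near its rear edge; its top is 125 mm above the bench; axes as the fixture. When shut, the tab's centre is at y +34 mm in the fixture's frame. Push it towards -y.
- guard (a joint): Slide of the guard along the fixture's y, m: 0 = shut over the nest, 0.100 = fully open. A clear hood with aluminium edges, 98 (x) x 81 (y) mm, open in front and below, roof top 95 mm above the bench; shut, it covers y -40 to 41 mm. About 1 N of friction; the latch takes some 10 N in the last 20 mm.
- latch (a joint): Spring pawl of the latch, m: 0 = up (free or caught), about 0.005 = pressed down by the guard's side pin as it passes. As the guard comes to 0 the pawl jumps up behind the pin and holds it shut; it cannot then be reopened by the tab.
- coupler: Bystander: round white kettle coupler, a disc 68 mm across and 12 mm thick with a boss 44 mm across, 30 mm high in all. Origin: centre of the underside.
- cover: Bystander: plain white rounded block 52 x 34 x 32 mm without a flange (a switch cover). Origin: centre of the underside.
Not all that is in view belongs to the job. What is shaped like the module but black or orange is not meant.

How it is judged:
By the outcome, as a careful person would: the job done as asked, in the order asked, and still so for the second after the job is handed in, with the robot touching nothing.
It also fails if it takes over 56 s, if anything falls off the work surface, if the arm or the gripper's body presses on something with over 40 N, if the wrist force passes 120 N, or if a joint passes its speed limit or range.

## Robot

A 6-joint arm with a two-finger parallel gripper is mounted at the origin on the work surface. World frame = base frame: x ahead of the robot, y to its left, z up, the work surface at z = 0. Lengths are in mm, angles in degrees, forces in N, time in s.
With the tool pointing down it reaches from about 325 to 850 mm from the base axis. Payload 15.5 kg.
Tool frame: the origin (TCP) lies midway between the tips of the shut fingers; the grasp point (between the pads) lies 19 mm behind it; z points along the fingers, y is the line along which they close (so a half turn about z gives the same grasp; the last joint's range is limited). The gripper opens to 91 mm and grips with 3 to 60 N. Pads are 32 mm wide; open, the fingers measure 118 mm over their backs; the gripper's body (76 mm by 178 mm) begins 60 mm behind the grasp point.
Start: joints at [-69.185, 28.281, 77.091, -0, 74.628, -5.472], TCP at [276.797, -560.366, 213.915] pointing down, gripper open.
Joint ranges: [-166.48, 166.48], [-47.26, 123.95], [12.59, 153.08], [-70.14, 250.14], [6.76, 159.57], [-176.63, 176.63]. Speed limits (degrees/s): [108.29, 108.29, 147.25, 172.46, 172.46, 172.46].

## Interface

Orientations are given as [roll, pitch, yaw] about the fixed x, y, z axes, in that order (R = Rz(yaw) Ry(pitch) Rx(roll)).
In Python, from plant import manip gives the robot as it stands.
- The arm moves only by the tool drive_tool, never from a script. Its argument "steps" is a list of rows, each a list of 3 entries, a list of its own where there are three numbers: the turn, a rotation vector about the tool's x, y, z in units of 0.1 rad (1.0 is 0.1 rad), then the shift along the tool's x, y, z in units of 0.04 m (1.0 is 0.04 m), then the opening, from 0 (shut) to 1 (fully open). A call has 1 to 5 rows; each row shifts and turns the commanded pose from where the row before left it, along the tool's axes as they then stand; what a row does not reach is not made up. A row lasts 1/8 s, in which the tool goes at most 62.5 mm and 10.7 degrees, less where a joint would pass 70% of its speed; a pose out of reach is approached as far as the arm can. A call with a number of a shift or a turn outside -1 to 1 is refused whole. A call with a gripper value outside its range is refused whole. The fingers move at their own pace and stop on an object; "force" is the grip in N (left out, the last holds). Time passes only in rows, so rows that do not move let the fingers close. It gives the time, the measured TCP pose, the force, the opening and the grip force at its end, in the units of the state.
- manip.read_state(): the state, without advancing time (a new reading comes with each control period).
- manip.get_image(name): name is "scene" or "top" or "wrist"; returns a dict with "frame" (384x512x3 uint8, red, green, blue), "fx", "fy", "cx", "cy" (pixels), "eye" and "orientation" of the camera in the world. Camera axes: x right, y down, z forward; pixel columns grow to the right and rows downward; lengths in mm; the calibration is good to about 2 mm. A picture is of the moment at which its call begins. There is no depth.
- manip.sign_off(): hands the job in; it is judged then, once.
The state is a dict: "t": time; "qpos": joint angles; "qvel": joint speeds; "joint_efforts": joint torques, N m; "eef_pos": TCP position; "tcp_rot": TCP orientation; "contact_force": force on the tool from outside, world axes, zero at the start; "moment": the same for the moment, N m; "gripper_width": opening from 0.0 (shut) to 1.0 (fully open); "grip_force": force on a finger pad.
Only numpy, scipy, OpenCV 4.12 (cv2) and the standard library are available. Lean on these libraries where they do the work, as an engineer would, in place of code of your own. Each camera call takes 0.05 s, during which the arm holds its last target. There are 200 camera calls.

## Working session

There is one attempt and no reset: what is moved stays moved. The work goes in short steps, Python scripts to look and compute and a tool call to move; the robot and the scene stay as the last step left them, time stands still between calls to the robot, and variables do not carry over. Pictures are saved under pics/ and viewed, at most 11 in all, crops included, and the job is handed in when it is done.

Besides the shell and the picture viewer there is one more tool, called as name(argument=value, ...) on one line, values as JSON. drive_tool: Moves the arm, as the interface text tells. Shifts and turns lie within -1 to 1; 1 stands for 0.04 m of shift or 0.1 rad of turn. Its arguments: {"type":"object","properties":{"steps":{"type":"array"},"force":{"type":"number"}},"required":["steps"]}

```bash
mkdir -p pics; cat > h.py <<'E'
import numpy as np, cv2, pickle
from scipy.spatial.transform import Rotation as Rn
from plant import manip
def shot(name,tag):
    d=manip.get_image(name); cv2.imwrite(f'pics/{tag}.png',cv2.cvtColor(np.asarray(d['frame']),cv2.COLOR_RGB2BGR))
    pickle.dump(d,open(f'pics/{tag}.pkl','wb')); return d
def load(tag): return pickle.load(open(f'pics/{tag}.pkl','rb'))
def Rm(d):
    o=np.array(d['orientation'],float)
    return o if o.shape==(3,3) else Rn.from_euler('xyz',o,degrees=True).as_matrix()
def ray(d,u,v):
    r=Rm(d)@np.array([(u-d['cx'])/d['fx'],(v-d['cy'])/d['fy'],1.]); return np.array(d['eye'],float),r/np.linalg.norm(r)
def onz(d,u,v,z):
    e,r=ray(d,u,v); return e+r*(z-e[2])/r[2]
def proj(d,p):
    c=Rm(d).T@(np.array(p,float)-np.array(d['eye'],float)); return c[0]/c[2]*d['fx']+d['cx'],c[1]/c[2]*d['fy']+d['cy']
def tri(a,pa,b,pb):
    e1,r1=ray(a,*pa); e2,r2=ray(b,*pb)
    s=np.linalg.lstsq(np.c_[r1,-r2],e2-e1,rcond=None)[0]; p,q=e1+s[0]*r1,e2+s[1]*r2
    return (p+q)/2,np.linalg.norm(p-q)
E
python3 - <<'E'
from h import *
for n in('scene','top'):
    d=shot(n,n+'0'); print(n,d['fx'],d['cx'],d['cy'],d['eye'],d['orientation'])
a=np.hstack([cv2.imread('pics/scene0.png')]); b=cv2.imread('pics/top0.png')
print(manip.read_state())
E
```

```text
scene 493.5081877335702 256.6391564442582 185.86201509065202 [1097.63524108 -370.13526842  907.93329894] [-140.87689581   -0.62656316   64.99750296]
top 379.2804686676118 251.97077706085605 190.15896331019914 [372.45660778 -56.58527352 809.11884631] [-171.75838892   -0.88606204  -90.15621338]
{'t': 0.1, 'qpos': array([-6.91850115e+01,  2.83103117e+01,  7.71253772e+01, -8.73065768e-04,
        7.46253524e+01, -5.47384336e+00]), 'qvel': array([-0.04407848, -0.14591497, -0.18190465, -0.0247007 ,  0.00556797,
       -0.07975824]), 'joint_efforts': array([-2.93508328e-04, -8.80238414e+01, -3.82547271e+01,  7.06457044e-02,
        4.81372280e-02, -4.30746843e-05]), 'eef_pos': array([ 276.66614846, -560.04854599,  213.39823841]), 'tcp_rot': array([-1.79939157e+02, -4.98507425e-03,  2.62890612e+01]), 'contact_force': array([-0.63299463, -0.56083934,  1.14815898]), 'moment': array([-0.0098164 , -0.02296583, -0.03839616]), 'grip_force': 0.0, 'gripper_width': 0.9996919814261993}
```

View pics/scene0.png

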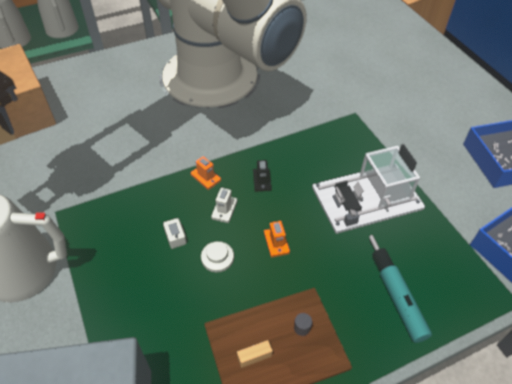

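View pics/top0.png

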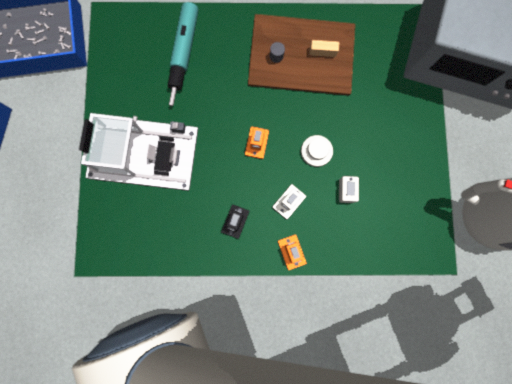

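```bash
python3 - <<'E'
from h import *
t=load('top0');s=load('scene0')
print('module top',*[onz(t,290,202,z).round() for z in(10,56)],'scene',*[onz(s,224,205,z).round() for z in(10,56)])
print('nest',onz(t,163,155,50).round(),'base corners',*[onz(t,u,v,12).round() for u,v in((198,124),(190,189),(86,179))])
c=lambda f,x,y,w,h,k:cv2.resize(cv2.imread(f)[y:y+h,x:x+w],None,fx=k,fy=k,interpolation=cv2.INTER_CUBIC)
A=c('pics/top0.png',240,125,130,100,3);B=c('pics/scene0.png',160,150,130,100,3)
C=c('pics/top0.png',75,100,130,100,3);D=c('pics/scene0.png',305,135,130,100,3)
cv2.imwrite('pics/crop1.png',np.vstack([np.hstack([A,B]),np.hstack([C,D])])[:600,:800])
E
```

```text
module top [ 463. -150.   10.] [ 458. -145.   56.] scene [ 460. -144.   10.] [ 493. -155.   56.]
nest [555. 113.  50.] base corners [633.  48.  12.] [490.  62.  12.] [512. 282.  12.]
```

View pics/crop1.png

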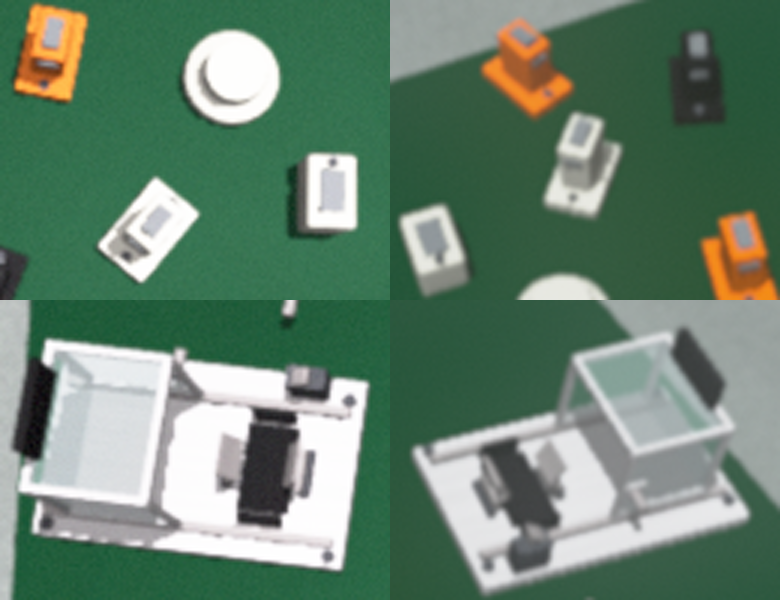

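Three white candidates, in top-view pixels: (290,202) has a wide flange and an upright housing, (317,151) is the round coupler, and (349,190) is the plain block without a flange. The module is the one at (290,202), seen at (224,205) in the scene view. Its flange and housing both show in the crop.

```bash
cat >> h.py <<'E'
def to(p,yaw):
    "tool-frame shift (units) and rotvec (units) to a tool-down pose"
    s=manip.read_state(); R0=Rn.from_euler('xyz',s['tcp_rot'],degrees=True)
    rel=R0.inv()*Rn.from_euler('xyz',[180,0,yaw],degrees=True)
    print('at',s['t'],s['eef_pos'].round(1),s['tcp_rot'].round(2),'F',s['contact_force'].round(1))
    print(' shift',(R0.inv().apply(np.array(p)-s['eef_pos'])/40).round(3),'turn',(rel.as_rotvec()/.1).round(3))
E
python3 - <<'E'
from h import *
to([440,-170,250],26.3)
d=shot('wrist','w0');s=manip.read_state();R0=Rn.from_euler('xyz',s['tcp_rot'],degrees=True)
print('cam in tool',R0.inv().apply(np.array(d['eye'])-s['eef_pos']).round(1),(R0.as_matrix().T@Rm(d)).round(3),d['fx'])
E
```

```text
at 0.1 [ 276.7 -560.   213.4] [-179.94   -0.     26.29] F [-0.6 -0.6  1.1]
 shift [ 7.98  -6.935 -0.907] turn [-0.011 -0.001 -0.002]
cam in tool [  81.5    0.6 -170.7] [[ 0.    -0.957 -0.289]
 [ 1.     0.    -0.   ]
 [ 0.    -0.289  0.957]] 305.25529359428367
```

drive_tool(steps=[[[0,0,0],[0.8,-0.7,-0.1],1],[[0,0,0],[0.8,-0.7,-0.1],1],[[0,0,0],[0.8,-0.7,-0.1],1],[[0,0,0],[0.8,-0.7,-0.1],1],[[0,0,0],[0.8,-0.7,-0.1],1]])

```text
t: 0.78
eef_pos: [358.5, -362.6, 234.0]
tcp_rot: [-180.0, -0.0, 26.3]
contact_force: [0.5, 0.2, 0.4]
gripper_width: 1.004
grip_force: 0.0
```

drive_tool(steps=[[[0,0,0],[0.8,-0.7,-0.1],1],[[0,0,0],[0.8,-0.7,-0.1],1],[[0,0,0],[0.8,-0.7,-0.1],1],[[0,0,0],[0.8,-0.7,-0.1],1],[[0,0,0],[0.8,-0.7,-0.1],1]])

```text
t: 1.4
eef_pos: [440.0, -166.2, 254.0]
tcp_rot: [-180.0, 0.0, 26.3]
contact_force: [0.6, -0.6, -0.4]
gripper_width: 0.997
grip_force: 0.0
```

drive_tool(steps=[[[0,0,-1],[0,0,0],1],[[0,0,-1],[0,0,0],1],[[0,0,-1],[0,0,0],1],[[0,0,-1],[0,0,0],1],[[0,0,0],[0,0,0],1]])

```text
t: 2.02
eef_pos: [439.6, -167.5, 253.8]
tcp_rot: [-180.0, 0.0, 49.2]
contact_force: [-0.2, -0.3, -0.6]
gripper_width: 0.999
grip_force: 0.0
```

```bash
python3 - <<'E'
from h import *
d=shot('wrist','w1'); to([462,-147,250],49); print(np.array(d['eye']),proj(d,[462,-147,10]))
E
```

```text
at 2.075 [ 439.6 -167.5  253.8] [-179.98    0.     49.08] F [-0.1  0.4 -0.6]
 shift [0.755 0.087 0.096] turn [-0.003  0.001  0.014]
[ 493.02069366 -106.30283044  424.57269075] (np.float64(255.5935961642113), np.float64(143.61227549155183))
```

View pics/w1.png

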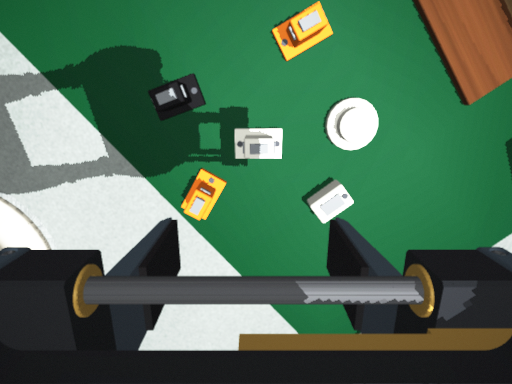

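The wrist view shows the module at (258,143) with its flange level in the picture, so the jaw line already matches its long axis. The coupler is at (353,124) and the cover at (331,202).

drive_tool(steps=[[[0,0,0],[0.35,0.05,0.5],1],[[0,0,0],[0.4,0.05,0.5],1],[[0,0,0],[0,0,0],1]])

```text
t: 2.45
eef_pos: [462.0, -146.8, 212.9]
tcp_rot: [-179.9, 0.0, 49.2]
contact_force: [-0.9, 0.2, 0.7]
gripper_width: 0.997
grip_force: 0.0
```

```bash
cat > m.py <<'E'
from h import *
def white(d,near,thr=105,lim=(0,250)):
    f=np.asarray(d['frame']).astype(int); m=((f.min(2)>thr)&(f.max(2)-f.min(2)<40)).astype(np.uint8); m[lim[1]:]=0
    n,l,st,c=cv2.connectedComponentsWithStats(m); k=l[int(near[1])-12:int(near[1])+13,int(near[0])-12:int(near[0])+13]; k=np.bincount(k[k>0]).argmax()
    q=(l==k).astype(np.uint8); cs=max(cv2.findContours(q,0,2)[0],key=cv2.contourArea); return cs,st[k],q
E
python3 - <<'E'
from m import *
d=shot('wrist','w2'); s=manip.read_state(); print(s['eef_pos'],s['tcp_rot'])
for t,n in(('w1',(258,143)),('w2',proj(d,[462,-147,10]))):
    d=load(t); cs,st,q=white(d,n); print(t,n,st,cv2.minAreaRect(cs))
    P=np.array([onz(d,*p,10)[:2] for p in cs[:,0]],np.float32); print(cv2.minAreaRect(P))
i=cv2.imread('pics/w2.png'); cv2.imwrite('pics/c2.png',cv2.resize(i[40:240,156:356],(600,600),interpolation=cv2.INTER_CUBIC))
E
```

```text
[ 462.03697924 -147.32672803  213.73433584] [-1.79930426e+02  2.77586331e-02  4.91645253e+01]
w1 (258, 143) [ 234  128   49   31 1462] ((258.0, 143.0), (30.0, 48.0), 90.0)
((464.757568359375, -148.67221069335938), (40.136905670166016, 64.52519989013672), 49.19255828857422)
w2 (np.float64(253.40517489316795), np.float64(172.053629653286)) [ 230  155   53   37 1759] ((256.2685546875, 173.3902130126953), (35.82555389404297, 52.176170349121094), 88.80650329589844)
((463.24853515625, -150.84597778320312), (45.76253128051758, 64.50956726074219), 50.383880615234375)
```

View pics/c2.png

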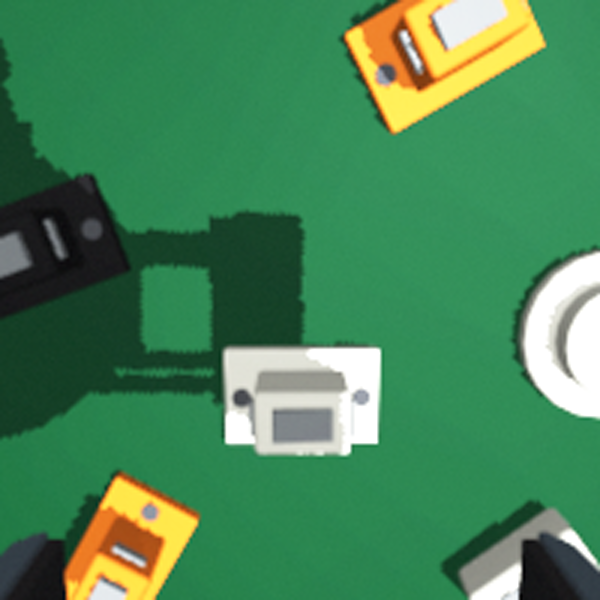

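```bash
python3 - <<'E'
from m import *
a,b=load('w1'),load('w2')
c=np.array([onz(b,x/3+155.8,y/3+39.8,10) for x,y in((224,347),(381,347),(379,444),(226,445))]); print(c.round(1),c.mean(0),np.linalg.norm(np.diff(c,axis=0),axis=1))
R=[]
for d,n in((a,(258,149)),(b,(257,181.5))):
    f=np.asarray(d['frame']).astype(int);u,v=map(int,n);w=f[v-9:v+10,u-14:u+15]; m=((w.max(2)<170)&(w[...,2]>=w[...,0]+3)&(w.min(2)>70)).astype(np.uint8)
    k,l,st,ce=cv2.connectedComponentsWithStats(m);i=1+st[1:,4].argmax();print(st[i]);R.append(ce[i]+[u-14,v-9])
print(R,tri(a,R[0],b,R[1]))
t=load('top0');print(tri(t,(290.5,200.5),b,R[1]))
to([464.3,-149,80],49.2)
E
```

```text
[[ 454.3 -112.8   10. ]
 [ 502.9 -154.9   10. ]
 [ 476.3 -186.2   10. ]
 [ 427.  -144.3   10. ]] [ 465.11182166 -149.5491519    10.        ] [64.31735159 41.1667552  64.67917901]
[ 6  4 10 10 94]
[  4   5  20  10 199]
[array([254.30851064, 148.35106383]), array([256.45226131, 181.47738693])] (array([ 463.31362931, -146.60926786,   63.44666382]), np.float64(5.29462055194169))
(array([ 462.2690577 , -148.99548829,   47.36763015]), np.float64(4.8696450049259745))
at 2.5 [ 462.  -147.3  213.7] [-1.7993e+02  3.0000e-02  4.9160e+01] F [0.7 0.1 0.1]
 shift [0.007 0.074 3.343] turn [-0.012  0.005 -0.006]
```

The module's centre is (464.9, −149.1). The measured flange is 64.5 x 40–41 mm, which matches the text. The two-view height of the top came out at 47–63 mm, bracketing the expected 56. Fingers on this line clear the neighbouring parts, so I'm descending to grip the housing.

drive_tool(steps=[[[0,0,0],[0.01,0.08,1],1],[[0,0,0],[0,0,1],1],[[0,0,0],[0,0,1],1],[[0,0,0],[0,0,1],1],[[0,0,0],[0,0,0.7],1]], force=40)

```text
t: 3.12
eef_pos: [464.9, -149.9, 25.3]
tcp_rot: [180.0, 0.0, 49.1]
contact_force: [1.0, 0.2, -0.0]
gripper_width: 1.001
grip_force: 0.0
```

drive_tool(steps=[[[0,0,0],[0,0,0],0.2],[[0,0,0],[0,0,0],0],[[0,0,0],[0,0,0],0],[[0,0,0],[0,0,0],0],[[0,0,0],[0,0,0],0]], force=40)

```text
t: 3.75
eef_pos: [465.2, -149.4, 26.3]
tcp_rot: [180.0, -0.0, 49.2]
contact_force: [-0.3, -0.2, 0.6]
gripper_width: 0.479
grip_force: 0.0
```

drive_tool(steps=[[[0,0,0],[0,0,0],0],[[0,0,0],[0,0,0],0],[[0,0,0],[0,0,0],0]])

```text
t: 4.12
eef_pos: [465.1, -149.3, 26.1]
tcp_rot: [180.0, -0.0, 49.2]
contact_force: [-0.9, 0.7, 5.7]
gripper_width: 0.395
grip_force: 40.0
```

drive_tool(steps=[[[0,0,0],[0,0,-0.5],0],[[0,0,-0.8],[0,0,-0.9],0],[[0,0,-1],[0,0,-0.9],0],[[0,0,-1],[0,0,-0.9],0],[[0,0,-1],[0,0,-0.9],0]], force=50)

```text
t: 4.75
eef_pos: [464.7, -149.1, 191.0]
tcp_rot: [-180.0, -0.0, 71.2]
contact_force: [-0.2, -1.0, -1.6]
gripper_width: 0.39
grip_force: 50.0
```

drive_tool(steps=[[[0,0,-1],[0,0,-0.3],0],[[0,0,-1],[0,0,0],0],[[0,0,-0.34],[0,0,0],0]])

```text
t: 5.12
eef_pos: [464.8, -149.2, 201.8]
tcp_rot: [-180.0, -0.0, 84.4]
contact_force: [-0.5, -0.0, -1.2]
gripper_width: 0.397
grip_force: 50.0
```

```bash
python3 - <<'E'
from h import *
to([553,15,200],84.35)
E
```

```text
at 5.125 [ 464.8 -149.2  201.8] [-1.7998e+02 -1.0000e-02  8.4450e+01] F [-0.5 -0.  -1.2]
 shift [4.299 1.798 0.046] turn [-0.003 -0.001  0.017]
```

drive_tool(steps=[[[0,0,0],[0.86,0.36,0],0],[[0,0,0],[0.86,0.36,0],0],[[0,0,0],[0.86,0.36,0],0],[[0,0,0],[0.86,0.36,0],0],[[0,0,0],[0.86,0.36,0],0]])

```text
t: 5.75
eef_pos: [553.7, 16.0, 201.4]
tcp_rot: [-179.9, 0.0, 84.3]
contact_force: [-0.1, 0.1, -1.3]
gripper_width: 0.39
grip_force: 50.0
```

drive_tool(steps=[[[0,0,0],[0,0,0],0],[[0,0,0],[0,0,0],0]])

```text
t: 6.0
eef_pos: [553.0, 14.6, 201.4]
tcp_rot: [-179.9, 0.0, 84.4]
contact_force: [-0.4, -0.1, -1.5]
gripper_width: 0.397
grip_force: 50.0
```

```bash
python3 - <<'E'
from h import *
d=shot('wrist','w3'); to([553,15,200],84.35); print(d['eye'],proj(d,[563,115,20]))
i=cv2.imread('pics/w3.png'); cv2.imwrite('pics/c3.png',cv2.resize(i,(800,600),interpolation=cv2.INTER_CUBIC))
E
```

```text
at 6.05 [552.9  14.3 201.6] [-1.7995e+02  1.0000e-02  8.4330e+01] F [-0.6 -0.6 -1.3]
 shift [ 0.018 -0.001  0.041] turn [-0.009  0.002 -0.003]
[560.95638334  95.48527949 372.20003637] (np.float64(253.60685552004819), np.float64(85.11234753190107))
```

View pics/c3.png

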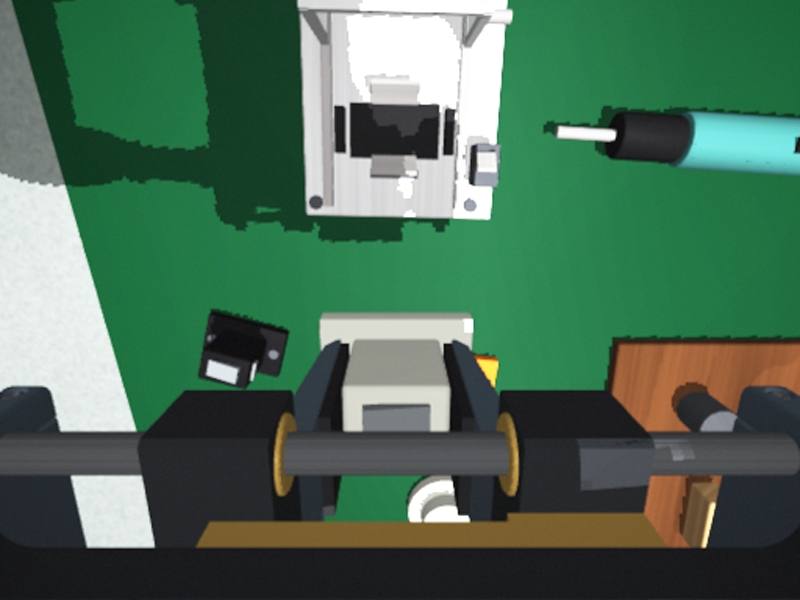

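The view shows the nest's black floor centred at crop (394,132), which is pixel (252,84.5). The end stops are at crop x 340 and 449, and the jaws at crop y 92 and 166. The latch block is at (484,163). The held module sits level in the fingers. The fixture is turned about 1.5° more than my estimate, so I'm taking a second view for triangulation.

drive_tool(steps=[[[0,0,0.13],[0.5,0.05,0],0],[[0,0,0.13],[0.5,0.05,0],0],[[0,0,0],[0,0,0],0]])

```text
t: 6.42
eef_pos: [561.4, 54.2, 201.9]
tcp_rot: [-180.0, 0.0, 82.9]
contact_force: [0.6, -0.4, -1.1]
gripper_width: 0.391
grip_force: 50.0
```

```bash
python3 - <<'E'
from h import *
d=shot('wrist','w4'); to([563,115,120],82.8); print(proj(d,[563,115,20]))
u,v=map(int,proj(d,[563,115,20])); i=cv2.imread('pics/w4.png'); c=i[max(v-75,0):v+75,u-100:u+100]; print(u-100,max(v-75,0),c.shape)
cv2.imwrite('pics/c4.png',cv2.resize(c,None,fx=4,fy=4,interpolation=cv2.INTER_CUBIC))
E
```

```text
at 6.475 [561.3  53.6 201.8] [-1.7998e+02  2.0000e-02  8.2900e+01] F [-0.   0.2 -2.7]
 shift [ 1.529 -0.148  2.046] turn [-0.003  0.003  0.017]
(np.float64(247.99562311467335), np.float64(123.2253258227776))
147 48 (150, 200, 3)
```

View pics/c4.png

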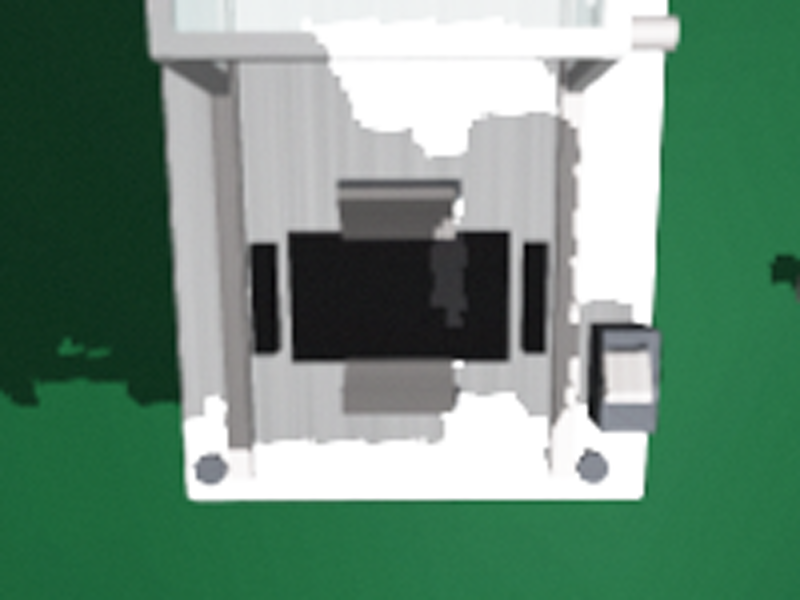

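The crop shows the floor spanning (290–509, 233–360), the stops at x 251–278 and 522–547, and the jaws at y 182 and 412. The latch block is at (625,378), and the front corners are at (188,499) and (643,499). The fixture now looks square to the tool.

```bash
python3 - <<'E'
from h import *
a,b=load('w3'),load('w4')
yaw=-7.0; X=np.array([np.cos(np.radians(yaw)),np.sin(np.radians(yaw)),0]);Y=np.array([-X[1],X[0],0])
def blobs(d,c):
    f=np.asarray(d['frame']).astype(int); x0,y0=int(c[0])-45,int(c[1])-22
    m=(f[y0:y0+44,x0:x0+90].max(2)<45).astype(np.uint8)
    n,l,st,ce=cv2.connectedComponentsWithStats(m)
    return sorted([(ce[i][0]+x0,ce[i][1]+y0,*(st[i]+[x0,y0,0,0,0])) for i in range(1,n) if st[i][4]>40])
B=[blobs(a,(252,84.5)),blobs(b,(247,122))]
for q in B:
    for r in q: print(np.round(r,1))
q=lambda x,y:(147+x/4-.4,48+y/4-.4)
r=lambda x,y:(x/1.5625-.2,y/1.5625-.2)
for n,pa,pb in (('stopL',(340,130),(264,298)),('stopR',(449,132),(535,297)),('jaw+topedge',(395,79),(399,182)),('jaw-',(394,177),(399,412)),('cornL',(305,214),(188,499)),('cornR',(491,219),(643,499)),('boltL',(316,202),(211,468)),('boltR',(470,205),(593,467)),('tower',(484,148),(628,335))):
    print(n,[np.round(v,1) for v in tri(a,r(*pa),b,q(*pb))])
c1=onz(b,*q(188,499),12);c2=onz(b,*q(643,499),12); print('corners',c1,c2,np.linalg.norm(c2-c1),np.degrees(np.arctan2(*(c2-c1)[1::-1])),'nest',c1+65*X+60*Y,c2-73*X+60*Y)
sl,sr=onz(b,*q(264,298),28),onz(b,*q(535,297),28); print('stops',(sl+sr)/2,np.linalg.norm(sr-sl))
print('stops w3',(onz(a,*r(340,130),28)+onz(a,*r(449,132),28))/2)
print('jaws',[onz(b,*q(399,v),50) for v in(182,412)], 'floor',onz(b,*q(399.5,297),20))
# held module
s=[552.9,14.3,201.6]; z=201.6-15.6
print('flange edge in w3',[ (onz(a,*r(*p),z)-s).round(1) for p in((321,315),(472,316))],'TCP yaw 84.33')
E
```

```text
[217.1  82.5 215.   68.    6.   29.  149. ]
[ 249.2   86.9  225.    66.    55.    35.  1186. ]
[286.5  87.3 284.   71.    6.   28.  118. ]
[212.7 121.4 210.  109.    6.   27.  152. ]
[ 245.4  122.4  220.   106.    54.    32.  1472. ]
[280. 122. 278. 109.   5.  27. 135.]
stopL [array([523.9, 121.1,  19.9]), np.float64(0.5)]
stopR [array([599.1, 112.2,  22.4]), np.float64(0.0)]
jaw+topedge [array([565.4, 146.5,  38.2]), np.float64(0.6)]
jaw- [array([558.1,  86.5,  33.2]), np.float64(0.8)]
cornL [array([490.4,  65.9,  13.9]), np.float64(0.8)]
cornR [array([626.4,  49.1,  15.1]), np.float64(0.9)]
boltL [array([498.6,  73.6,  10.4]), np.float64(0.3)]
boltR [array([612. ,  60.6,  14.2]), np.float64(0.0)]
tower [array([622.7,  99.1,  26. ]), np.float64(1.6)]
corners [490.31934998  65.42596566  12.        ] [626.40939529  48.48108528  12.        ] 137.14091075692338 -7.097499714880002 nest [562.14701044 117.05722744  12.        ] [561.26568682 116.93031644  12.        ]
stops [561.6989578  116.98278059  28.        ] 74.44138301354016
stops w3 [561.71417818 116.1546156   28.        ]
jaws [array([565.85190796, 146.05153206,  50.        ]), array([558.3671402 ,  88.95217978,  50.        ])] floor [561.49721211 116.70510217  20.        ]
flange edge in w3 [array([-28.5,  24.8, -15.6]), array([ 33. ,  18.3, -15.6])] TCP yaw 84.33
```

The measurements agree: nest at (561.7, 116.9), fixture yaw −7.1°, plate 137 mm wide against 138 given, and heights close to the stated ones. Next I move over the nest and descend to just above the jaws.

drive_tool(steps=[[[0,0,0],[0.8,-0.1,0],0],[[0,0,0],[0.77,-0.09,0],0],[[0,0,0],[0,0,0.9],0],[[0,0,0],[0,0,1],0],[[0,0,0],[0,0,0.9],0]], force=60)

```text
t: 7.1
eef_pos: [561.6, 116.2, 88.8]
tcp_rot: [-180.0, 0.0, 82.9]
contact_force: [-0.8, -0.4, -1.4]
gripper_width: 0.393
grip_force: 60.0
```

drive_tool(steps=[[[0,0,0],[0,0,0],0],[[0,0,0],[0,0,0],0]])

```text
t: 7.35
eef_pos: [562.6, 116.9, 91.2]
tcp_rot: [179.9, -0.0, 82.9]
contact_force: [0.2, 0.2, -2.0]
gripper_width: 0.393
grip_force: 60.0
```

```bash
python3 - <<'E'
from h import *
to([561.7,116.9,66],82.9)
E
```

```text
at 7.35 [562.6 116.9  91.2] [ 1.7993e+02 -1.0000e-02  8.2860e+01] F [ 0.2  0.2 -2. ]
 shift [-0.002 -0.022  0.63 ] turn [ 0.012 -0.002 -0.007]
```

drive_tool(steps=[[[0,0,0],[0,0,0.3],0],[[0,0,0],[0,0,0.3],0],[[0,0,0],[0,0,0.1],0],[[0,0,0],[0,0,0],0]])

```text
t: 7.85
eef_pos: [562.0, 117.4, 61.7]
tcp_rot: [180.0, 0.0, 82.9]
contact_force: [1.2, -1.5, 1.8]
gripper_width: 0.39
grip_force: 60.0
```

drive_tool(steps=[[[0,0,0],[0,0,0.1],0],[[0,0,0],[0,0,0.1],0],[[0,0,0],[0,0,0],0]])

```text
t: 8.22
eef_pos: [562.5, 117.4, 53.9]
tcp_rot: [179.9, -0.0, 82.9]
contact_force: [4.4, -1.6, -4.4]
gripper_width: 0.391
grip_force: 60.0
```

drive_tool(steps=[[[0,0,0],[0,0,0.05],0],[[0,0,0],[0,0,0],0]])

```text
t: 8.48
eef_pos: [562.1, 117.4, 51.9]
tcp_rot: [180.0, -0.0, 82.9]
contact_force: [3.9, -1.9, -1.1]
gripper_width: 0.392
grip_force: 60.0
```

drive_tool(steps=[[[0,0,0],[0,0,0.05],0],[[0,0,0],[0,0,0],0]])

```text
t: 8.72
eef_pos: [561.8, 117.4, 49.8]
tcp_rot: [-180.0, 0.0, 82.9]
contact_force: [3.5, -2.0, -0.3]
gripper_width: 0.388
grip_force: 60.0
```

drive_tool(steps=[[[0,0,0],[0,0,0.05],0],[[0,0,0],[0,0,0],0]])

```text
t: 8.98
eef_pos: [561.1, 117.4, 47.0]
tcp_rot: [-179.9, 0.0, 82.9]
contact_force: [2.6, -1.3, -16.9]
gripper_width: 0.393
grip_force: 60.0
```

drive_tool(steps=[[[0,0,0],[0,0,0.05],0],[[0,0,0],[0,0,0],0]])

```text
t: 9.22
eef_pos: [561.1, 117.4, 46.1]
tcp_rot: [-179.9, 0.0, 82.9]
contact_force: [-3.9, -1.3, 3.2]
gripper_width: 0.392
grip_force: 60.0
```

```bash
python3 - <<'E'
from h import *
to([561.7,116.9,45.6],82.9); shot('wrist','w5'); d=shot('scene','s5'); shot('top','t5')
u,v=map(int,proj(d,[562,117,60]));A=cv2.imread('pics/scene0.png');B=cv2.imread('pics/s5.png')
w=cv2.imread('pics/w5.png')[90:290,150:350]
print(u,v); cv2.imwrite('pics/c5.png',np.hstack([cv2.resize(w,(400,400)),cv2.resize(B[v-40:v+40,u-40:u+40],(400,400),interpolation=cv2.INTER_CUBIC)]))
E
```

```text
at 9.225 [561.1 117.4  46.1] [-1.7993e+02  1.0000e-02  8.2900e+01] F [-3.9 -1.3  3.2]
 shift [-0.011  0.016  0.013] turn [-0.012  0.002 -0.001]
349 185
```

View pics/c5.png

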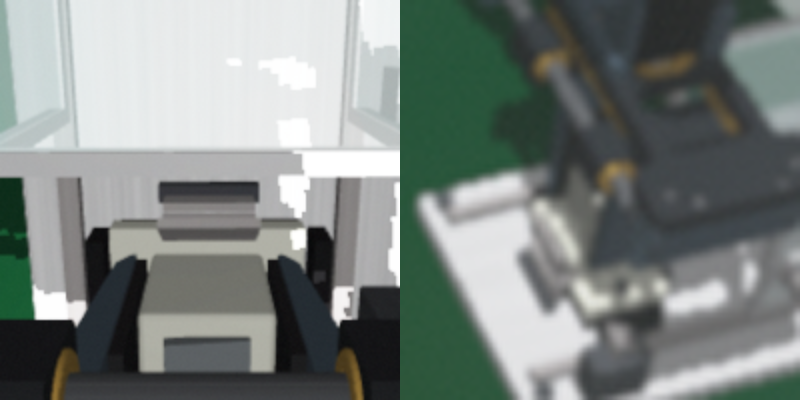

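The wrist view shows the flange between the end stops, with the jaw overlapping its far edge. The force swung from −17 N to +3 N at a TCP height of 46, which fits a snap. I'll press slightly more to confirm it is on the floor.

drive_tool(steps=[[[0,0,0],[0,0,0.03],0],[[0,0,0],[0,0,0.02],0],[[0,0,0],[0,0,0],0]])

```text
t: 9.75
eef_pos: [561.1, 117.5, 46.0]
tcp_rot: [-180.0, 0.0, 82.9]
contact_force: [-15.6, -3.4, 45.4]
gripper_width: 0.39
grip_force: 60.0
```

It is on a hard stop: 45 N with no further travel. I'm relieving the load, then releasing.

drive_tool(steps=[[[0,0,0],[0,0,-0.06],0],[[0,0,0],[0,0,0],0.7],[[0,0,0],[0,0,0],0.7],[[0,0,0],[0,0,0],0.7],[[0,0,0],[0,0,0],0.7]])

```text
t: 10.38
eef_pos: [562.0, 117.5, 46.3]
tcp_rot: [180.0, -0.0, 82.9]
contact_force: [-0.1, 0.4, -0.4]
gripper_width: 0.702
grip_force: 0.0
```

drive_tool(steps=[[[0,0,0],[0,0,-0.5],0.7],[[0,0,0],[0,0,-0.8],0.7],[[0,0,0],[0,0,-1],0.7],[[0,0,0],[-0.5,0,-1],0.7],[[0,0,0],[-0.7,0,-0.8],0.7]])

```text
t: 11.0
eef_pos: [556.1, 69.7, 212.0]
tcp_rot: [179.9, -0.0, 83.0]
contact_force: [-0.4, -0.3, -0.0]
gripper_width: 0.705
grip_force: 0.0
```

drive_tool(steps=[[[0,0,0],[0,0,0],0],[[0,0,0],[0,0,0],0]])

```text
t: 11.25
eef_pos: [555.7, 70.0, 209.8]
tcp_rot: [-180.0, -0.0, 82.9]
contact_force: [-0.9, 0.2, -0.5]
gripper_width: 0.512
grip_force: 0.0
```

```bash
python3 - <<'E'
from h import *
d=shot('wrist','w6'); n=np.array([561.7,116.9,0]); X=np.array([.9923,-.1236,0]);Y=np.array([.1236,.9923,0])
to(n+134*Y+[0,0,125],82.9)
u,v=map(int,proj(d,n+[0,0,60]));i=cv2.imread('pics/w6.png'); y0=max(v-75,0);c=i[y0:y0+150,u-100:u+100]; print(u-100,y0)
for x,y in ((32,20),(32,-20),(-32,20),(-32,-20)): print((np.array(proj(d,n+x*X+y*Y+[0,0,30]))-[u-100,y0])*4)
for x,y in ((18,12),(18,-12),(-18,12),(-18,-12)): print((np.array(proj(d,n+x*X+y*Y+[0,0,76]))-[u-100,y0])*4)
cv2.imwrite('pics/c6.png',cv2.resize(c,None,fx=4,fy=4,interpolation=cv2.INTER_CUBIC))
E
```

```text
at 11.3 [555.5  70.2 209.4] [-179.92    0.     82.9 ] F [-0.5  0.  -0.2]
 shift [4.527 0.014 2.109] turn [-0.014  0.     0.   ]
153 63
[517.16506105 216.65801258]
[513.36930515 360.18963959]
[287.10302859 216.70945026]
[290.86747053 360.225865  ]
[476.02395892 258.22953721]
[474.33480901 356.4967823 ]
[328.48541406 258.25992773]
[330.14758201 356.52048318]
```

View pics/c6.png

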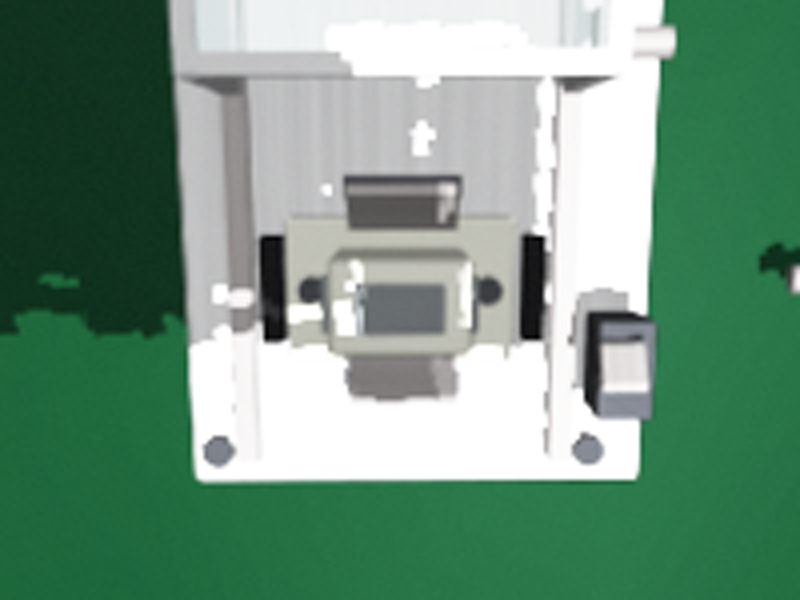

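The picture shows the module seated. The flange corners fall at the positions predicted for a seated height (x 287–517, top at 217), as does the housing (329–474), and the jaws lie over the flange. Next I measure the guard's tab from two places.

drive_tool(steps=[[[0,0,0],[1,0,0],0],[[0,0,0],[1,0,0],0],[[0,0,0],[0.9,0,0],0],[[0,0,0],[0,0,0],0]])

```text
t: 11.8
eef_pos: [569.7, 187.6, 208.9]
tcp_rot: [-179.9, 0.0, 83.1]
contact_force: [-0.0, -0.4, 0.1]
gripper_width: 0.027
grip_force: 0.0
```

```bash
python3 - <<'E'
from h import *
shot('wrist','w7')
E
```

drive_tool(steps=[[[0,0,0],[0.8,0,0],0],[[0,0,0],[0,0,0],0]])

```text
t: 12.1
eef_pos: [574.0, 217.4, 209.6]
tcp_rot: [-179.9, 0.0, 83.0]
contact_force: [-0.2, -0.7, 0.2]
gripper_width: -0.0
grip_force: 0.0
```

```bash
python3 - <<'E'
from h import *
d=shot('wrist','w8'); n=np.array([561.7,116.9,0]);X=np.array([.9923,-.1236,0]);Y=np.array([.1236,.9923,0]); p=n+134*Y+[0,0,125]
O=[]
for t in('w7','w8'):
    d=load(t); f=np.asarray(d['frame']).astype(int); u,v=proj(d,p); y0,x0=max(int(v)-30,0),int(u)-70
    m=(f[y0:int(v)+45,x0:x0+140].max(2)<60).astype(np.uint8); k,l,st,ce=cv2.connectedComponentsWithStats(m)
    print(t,(u,v)); [print(st[i]+[x0,y0,0,0,0],ce[i]+[x0,y0]) for i in range(1,k) if st[i][4]>60]
a,b=[cv2.imread(f'pics/{t}.png')[0:300,130:380] for t in('w7','w8')]
cv2.imwrite('pics/c8.png',cv2.resize(np.hstack([a,b]),None,fx=1.6,fy=1.6))
E
```

```text
w7 (np.float64(254.75431498800987), np.float64(127.54326741241724))
[184  97  15  49 626] [190.91693291 119.37859425]
[219 130  71  10 689] [253.67053701 134.52539913]
w8 (np.float64(253.72857227347964), np.float64(163.8583935656704))
[183 133  16  13 111] [192.01801802 137.87387387]
[219 162  68  13 859] [252.76251455 168.112922  ]
```

View pics/c8.png

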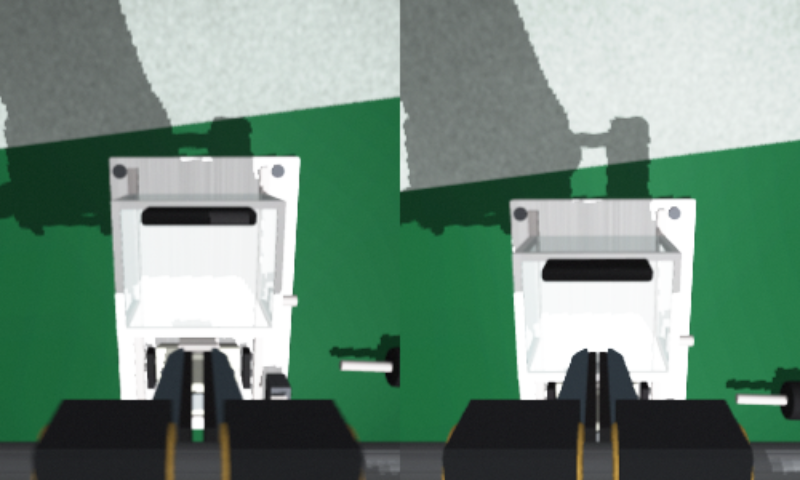

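Both halves show the black tab as a bar, at (254,135) in w7 and (253,168) in w8, near the guard's rear edge. The fingers are shut.

```bash
python3 - <<'E'
from h import *
a,b=load('w7'),load('w8'); n=np.array([561.7,116.9,0]);X=np.array([.9923,-.1236,0]);Y=np.array([.1236,.9923,0])
p,g=tri(a,(254,139.5),b,(252.9,174.5)); print(p,g,'fixture',(p-n)@X,(p-n)@Y)
for d,r in((a,139.5),(b,174.5)):
    q=onz(d,253.5,r,125); print((q-n)@X,(q-n)@Y)
    print('len',np.linalg.norm(onz(d,219,r-3,125)-onz(d,287 if r>150 else 289,r-3,125)))
to(n+190*Y+[0,0,105],82.9); to(n+190*Y+[0,0,210],82.9)
E
```

```text
[576.38906728 239.95807589 121.24337436] 0.12824349271580857 fixture -0.6340167215375503 123.9260974188479
-0.9876468062227193 124.33657470851699
len 57.600151198144815
-0.179469813569402 124.77784438341476
len 57.99382954492997
at 12.15 [573.9 216.5 209.6] [-1.7994e+02  4.0000e-02  8.2940e+01] F [-0.4 -0.1 -0.2]
 shift [2.242 0.01  2.614] turn [-0.01   0.006  0.007]
at 12.15 [573.9 216.5 209.6] [-1.7994e+02  4.0000e-02  8.2940e+01] F [-0.4 -0.1 -0.2]
 shift [ 2.24   0.007 -0.011] turn [-0.01   0.006  0.007]
```

Tab top measured at 121–125 mm high and 58 mm long (text: 125 and 60), with its front edge at fixture y 124. I go behind it at fixture y 190 and lower to z 106.

drive_tool(steps=[[[0,0,0],[1,0,0],0],[[0,0,0],[1,0,0],0],[[0,0,0],[0.24,0,0.6],0],[[0,0,0],[0,0,1],0],[[0,0,0],[0,0,1],0]])

```text
t: 12.78
eef_pos: [585.3, 304.5, 105.0]
tcp_rot: [-180.0, 0.0, 82.9]
contact_force: [0.6, -0.5, -0.0]
gripper_width: 0.005
grip_force: 0.0
```

drive_tool(steps=[[[0,0,0],[-0.3,0,0],0],[[0,0,0],[-0.3,0,0],0],[[0,0,0],[-0.3,0,0],0],[[0,0,0],[-0.3,0,0],0],[[0,0,0],[-0.3,0,0],0]])

```text
t: 13.4
eef_pos: [578.2, 245.3, 107.1]
tcp_rot: [179.9, -0.0, 82.9]
contact_force: [0.8, 2.6, 0.4]
gripper_width: 0.003
grip_force: 0.7
```

drive_tool(steps=[[[0,0,0],[-0.3,0,0],0],[[0,0,0],[-0.3,0,0],0],[[0,0,0],[-0.3,0,0],0],[[0,0,0],[-0.3,0,0],0],[[0,0,0],[-0.3,0,0],0]])

```text
t: 14.02
eef_pos: [570.4, 185.8, 106.3]
tcp_rot: [180.0, -0.0, 82.9]
contact_force: [1.0, 7.3, 1.1]
gripper_width: 0.001
grip_force: 4.0
```

drive_tool(steps=[[[0,0,0],[-0.1,0,0],0],[[0,0,0],[-0.1,0,0],0],[[0,0,0],[-0.1,0,0],0],[[0,0,0],[0,0,0],0]])

```text
t: 14.52
eef_pos: [568.7, 174.1, 106.2]
tcp_rot: [-180.0, 0.0, 82.9]
contact_force: [0.1, -0.4, 0.2]
gripper_width: 0.002
grip_force: 0.0
```

drive_tool(steps=[[[0,0,0],[-0.06,0,0],0],[[0,0,0],[-0.06,0,0],0],[[0,0,0],[0,0,0],0]])

```text
t: 14.9
eef_pos: [568.6, 172.2, 106.4]
tcp_rot: [180.0, -0.2, 82.9]
contact_force: [0.6, 22.3, -3.3]
gripper_width: 0.002
grip_force: 11.0
```

The force dropped to 0 (the latch click), then a hard stop came at 22 N. I'm backing off and lifting clear to check.

drive_tool(steps=[[[0,0,0],[0.3,0,0],0],[[0,0,0],[0.7,0,0],0],[[0,0,0],[0,0,-1],0],[[0,0,0],[0,0,-1],0],[[0,0,0],[0,0,-0.6],0]])

```text
t: 15.52
eef_pos: [573.8, 209.8, 212.3]
tcp_rot: [179.9, -0.0, 82.9]
contact_force: [0.2, -0.1, -0.1]
gripper_width: 0.007
grip_force: 0.0
```

drive_tool(steps=[[[0,0,0],[-1,0,0],0],[[0,0,0],[-1,0,0],0],[[0,0,0],[-1,0,0],0],[[0,0,0],[-1,0,0],0],[[0,0,0],[0,0,0],0]])

```text
t: 16.15
eef_pos: [553.3, 48.6, 210.4]
tcp_rot: [-180.0, 0.0, 82.7]
contact_force: [0.6, 0.9, -0.7]
gripper_width: 0.007
grip_force: 0.0
```

```bash
python3 - <<'E'
from h import *
d=shot('wrist','w9'); n=np.array([561.7,116.9,0]);X=np.array([.9923,-.1236,0]);Y=np.array([.1236,.9923,0])
print([np.round((np.array(proj(d,n+30*Y+x*X+[0,0,125]))-[130,0])*2.2) for x in(-30,30)], [ (n+y*Y).round() for y in(0,)])
s=shot('scene','s9'); i=cv2.imread('pics/w9.png')[0:260,130:380]; c=cv2.imread('pics/s9.png')[130:246,300:440]
cv2.imwrite('pics/c9.png',np.hstack([cv2.resize(i,(480,500)),cv2.resize(c,(320,265)) if 0 else cv2.copyMakeBorder(cv2.resize(c,(320,265),interpolation=cv2.INTER_CUBIC),0,235,0,0,0)]))
# latch check: tab edge position in fixture
f=np.asarray(d['frame']).astype(int);u,v=map(int,proj(d,n+34*Y+[0,0,125]));col=f[v-25:v+25,u].max(1);r=np.where(col<60)[0];print(v-25+r, [float((onz(d,u,v-25+k,125)-n)@Y) for k in(r.min(),r.max()+1)]) 
E
```

```text
[array([187., 178.]), array([354., 177.])] [array([562., 117.,   0.])]
[71 72 73 74 75 76 77 78 79 80 81] [37.03410548402634, 28.982809014234082]
```

View pics/c9.png

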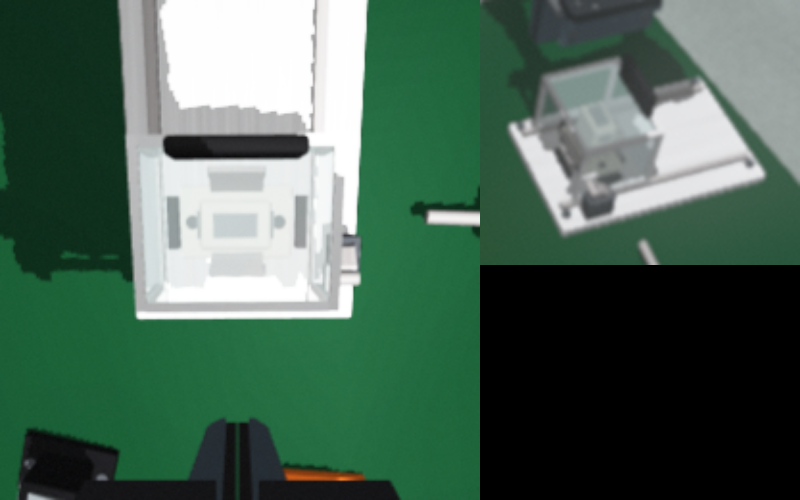

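The guard covers the module and the tab's front edge is at fixture y ≈29 (shut is 30). The pin is behind the latch block, and the gripper is clear of everything.

```bash
python3 -c "
from plant import manip
print(manip.sign_off())"
```

```text
the job is handed in; nothing more can be done
None
```

The white module is snapped home in the nest and the guard is shut, judging by the force readings and camera views (the pawl itself I couldn't see); the coupler and cover weren't touched, and I handed the job in at about 16 s.

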